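# Set up the glass-edge grinder

### The job

Set up the bench grinder for edging glass: first turn its selector knob to off (the round dot), and with it off slide every steel spacer ring that is on the bench down the spindle, then the stone grinding wheel on top of them, all fully home and flat, and seat the white dressing block flat and square in the rest pocket. Only when all of that is in place, turn the selector to slow (the single stroke), and leave the goblet, the brush jar and the paint jar where they stand.

Things in the scene. Friction and masses are not known exactly. Their poses are not given: they have to be found in the camera images.
- grinder: bench glass-edge grinder, fixed: a grey housing 180 mm (x) by 280 mm (y) with a flat deck 50 mm above the bench; origin on the bench under its middle; its yaw varies by up to 0.25 rad either way. On the deck stand the spindle (at its y+ end), the rest pocket (at its y- end) and the selector knob (near its robot-side edge, in the middle)
- spindle_foot (a point): on the spindle's axis, at the top of the 48 mm wide flange at its foot, 56 mm above the bench: here the lowest ring rests. The spindle is an upright steel shaft 20 mm thick (rings have 23 mm bores) standing 66 mm above this point, fixed, not turning
- spindle_top (a point): centre of the spindle's top end, 66 mm above spindle_foot; the last 6 mm taper to 13 mm thickness
- rest_pocket (a point): centre of the floor of the rest pocket, at deck height, 50 mm above the bench: a rectangular pocket 63 mm along this frame's x by 37 mm along its y, inside four steel walls 6 mm thick and 8 mm high. The frame is parallel to the grinder's
- selector_grip (a point): centre of the top of the knob's grip bar, on its vertical axis, 82 mm above the bench. The bar is upright, 42 mm long, 13 mm wide, 22 mm tall, on a disc 42 mm across (fingertips must stay above the disc). A white line on the bar points to the chosen mark, along heading psi + pi + 0.8 - q (psi: the grinder's yaw, q: the joint's value). This point itself does not turn
- selector (a joint): angle of the three-position selector, rad, growing clockwise seen from above, stops at -0.1 and 1.7; spring detents at 0 (off: round dot), 0.8 (slow: a single stroke, pointing to the grinder's robot side) and 1.6 (fast: double stroke), each pulling the knob in from about 0.3 rad around; it takes less than 0.15 N m. It starts at slow or fast
- spacer1: plain steel spacer ring, 42 mm outside, 23 mm bore, 12 mm thick, about 90 g, lying flat on the bench at the start; origin at the centre of its lower face, z is its axis. Two to four of spacer1..spacer4 are present, all alike; an absent one reads None
- spacer2: plain steel spacer ring, 42 mm outside, 23 mm bore, 12 mm thick, about 90 g, lying flat on the bench at the start; origin at the centre of its lower face, z is its axis. Two to four of spacer1..spacer4 are present, all alike; an absent one reads None
- spacer3: plain steel spacer ring, 42 mm outside, 23 mm bore, 12 mm thick, about 90 g, lying flat on the bench at the start; origin at the centre of its lower face, z is its axis. Two to four of spacer1..spacer4 are present, all alike; an absent one reads None
- spacer4: plain steel spacer ring, 42 mm outside, 23 mm bore, 12 mm thick, about 90 g, lying flat on the bench at the start; origin at the centre of its lower face, z is its axis. Two to four of spacer1..spacer4 are present, all alike; an absent one reads None
- wheel: grey stone grinding wheel, a ring 62 mm outside, 23 mm bore, 18 mm thick, 80 to 155 g, lying flat on the bench at the start; origin at the centre of its lower face, z is its axis
- dresser: white ceramic dressing block 60 mm (its x) by 34 mm (y) by 26 mm high, 85 to 170 g, lying flat on the bench at the start; origin at the centre of its underside; either end may go either way in the pocket
- goblet: bystander: stemmed glass goblet, 76 mm wide, 154 mm high, beyond the work on the left; origin at the centre of its foot
- brush_jar: bystander: glass jar 72 mm wide holding paint brushes, about 215 mm high in all, beyond the work on the right; origin at the centre of its underside
- paint_jar: bystander: small closed jar, 52 mm wide, 65 mm high, between the robot and the grinder; origin at the centre of its underside
Things that resemble listed ones, but are neither listed nor needed, are in the scene too. What is shaped like the spacer4 but purple is not meant.

How it is judged:
On the way, in this order (a step that is already met when the one before it is completed fails the run):
1. selector turned to off (value of joint selector below 0.15 rad), for 0.2 s.
2. with the selector off: all spacers home on the spindle, the wheel on top of them, the dressing block seated in the pocket (value of joint selector below 0.15 rad and horizontal distance between each of spacer1, spacer2, spacer3, spacer4, wheel and spindle_foot below 0.0035 m and angle between each of spacer1, spacer2, spacer3, spacer4, wheel's own z axis and vertical below 0.07 rad and z of each of spacer1, spacer2, spacer3, spacer4 in the frame of spindle_foot below 0.0385 m and z of wheel in the frame of spindle_foot below 0.0505 m and z of wheel in the frame of spacer1 above 0.009 m and z of wheel in the frame of spacer2 above 0.009 m and z of wheel in the frame of spacer3 above 0.009 m and z of wheel in the frame of spacer4 above 0.009 m and (z of wheel in the frame of spacer1 below 0.0145 m or z of wheel in the frame of spacer2 below 0.0145 m or z of wheel in the frame of spacer3 below 0.0145 m or z of wheel in the frame of spacer4 below 0.0145 m) and z of dresser in the frame of rest_pocket between -0.003 and 0.0025 m and horizontal distance between dresser and rest_pocket below 0.004 m and angle between dresser's own z axis and vertical below 0.05 rad and angle between the x axis of dresser and the x axis of rest_pocket, either way round below 0.1 rad), for 0.2 s.
3. selector turned to slow (value of joint selector between 0.65 and 0.95 rad), for 0.2 s.
At the end, for the whole second after the job is handed in: Spacers and wheel flat on the spindle (3.5 mm, 0.07 rad), wheel directly on the topmost spacer (within 2.5 mm); block on the pocket floor (2.5 mm high, 4 mm sideways, 0.1 rad square, 0.05 rad tilt); selector within 0.15 rad of slow; bystanders moved under 30 mm; all released, at rest (all of step 3 and horizontal distance between each of spacer1, spacer2, spacer3, spacer4, wheel and spindle_foot below 0.0035 m and angle between each of spacer1, spacer2, spacer3, spacer4, wheel's own z axis and vertical below 0.07 rad and z of each of spacer1, spacer2, spacer3, spacer4 in the frame of spindle_foot below 0.0385 m and z of wheel in the frame of spindle_foot below 0.0505 m and z of wheel in the frame of spacer1 above 0.009 m and z of wheel in the frame of spacer2 above 0.009 m and z of wheel in the frame of spacer3 above 0.009 m and z of wheel in the frame of spacer4 above 0.009 m and (z of wheel in the frame of spacer1 below 0.0145 m or z of wheel in the frame of spacer2 below 0.0145 m or z of wheel in the frame of spacer3 below 0.0145 m or z of wheel in the frame of spacer4 below 0.0145 m) and z of dresser in the frame of rest_pocket between -0.003 and 0.0025 m and horizontal distance between dresser and rest_pocket below 0.004 m and angle between dresser's own z axis and vertical below 0.05 rad and angle between the x axis of dresser and the x axis of rest_pocket, either way round below 0.1 rad and linear speed of each of spacer1, spacer2, spacer3, spacer4, wheel, dresser below 0.02 m/s); the robot touches nothing.
It fails at once if the goblet shoved or knocked over (distance of goblet from where it was at the start of the episode above 0.03 m or angle between goblet's own z axis and vertical above 0.5 rad).
It fails at once if the brush jar shoved or knocked over (distance of brush_jar from where it was at the start of the episode above 0.03 m or angle between brush_jar's own z axis and vertical above 0.5 rad).
It fails at once if the paint jar shoved or knocked over (distance of paint_jar from where it was at the start of the episode above 0.03 m or angle between paint_jar's own z axis and vertical above 0.5 rad).
Of spacer1, spacer2, spacer3, spacer4 only 2 to 4 are there at a start; the rules pass over those that are not, and their reading is None.
At some moment in a run one of spacer1, spacer2, spacer3, spacer4, wheel, dresser may be knocked a few centimetres aside while the robot is not near it.
It also fails if it takes over 210 s, if anything falls off the work surface, if the arm or the gripper's body presses on something with over 40 N, if the wrist force passes 120 N, or if a joint passes its speed limit or range.

### The arm

A 7-joint arm with a two-finger parallel gripper is mounted at the origin on the work surface. World frame = base frame: x ahead of the robot, y to its left, z up, the work surface at z = 0. Lengths are in m, angles in rad, forces in N, time in s.
With the tool pointing down it reaches from about 0.425 to 0.875 m from the base axis. Payload 8.4 kg.
Tool frame: the origin (TCP) lies at the centre of the arm's flange, where the gripper is bolted on; the fingertips stand 173 mm ahead of it and the grasp point (between the pads) lies 155 mm ahead of it (arm.tip_extent is the distance from the TCP to the fingertips, in m); z points along the fingers, y is the direction in which the jaws open and shut (so a half turn about z gives the same grasp; the last joint's range is limited). The gripper opens to 85 mm and grips with 20 to 120 N. Pads are 22 mm wide; open, the fingers measure 114 mm over their backs; the gripper's body (76 mm by 85 mm) begins 54 mm behind the grasp point. The pads swing forward as they close: fully open they stand 13 mm farther back than shut.
Start: joints at [-1.396, 0.333, 0.04, 1.465, -0.013, 1.343, -0.059], TCP at [0.176, 0.626, 0.405] pointing down, gripper open.
Joint ranges: [-2.58, 2.58], [-0.38, 2.09], [-1.3, 1.39], [0.25, 2.4], [-1.5, 4.64], [0.08, 2.09], [-2.65, 2.65]. Speed limits (rad/s): [2.22, 2.22, 2.79, 2.79, 3.14, 3.14, 3.14].

### API

Orientations are given as a rotation vector (axis times angle).
In Python, from rig import arm, hand, kinematics, telemetry, snapshot, calibration, ticket gives the robot as it stands. Calls block until the motion is done:
- arm.move_ptp(position, orientation): joint-space move of the TCP to a pose.
- arm.move_straight(position, v=0.15, ori=None, until_force=None): straight line of the TCP; ori=None keeps the orientation; v is the mean speed in m/s. With until_force (N) it stops when the force on the tool has changed by that much, and returns True; else False.
- arm.movej(angles): joint-space move.
- hand.gripper_to(opening): finger opening in m; the grip force is fixed at half the most; returns when the fingers have stopped.
- arm.pause(seconds).
- kinematics.ik(position, orientation): joint angles nearest the present ones, or None.
- telemetry.get_state(): the state.
- snapshot(name): name is "scene" or "side" or "wrist"; returns (picture, depth): 400x640x3 uint8, red, green, blue; 400x640 float32, m along the optical axis (not along the pixel's ray), 0 where there is no reading.
- calibration(name): a dict with "mtx" (3x3 intrinsics, pixels), "position" and "rotation" of the camera in the world; the wrist camera has in their place "tool_from_camera" (4x4, takes a point from camera to tool coordinates, whose origin is the TCP and whose axes are the flange's). Camera axes: x right, y down, z forward; pixel columns grow to the right and rows downward; lengths in m; the calibration is good to about 2 mm. A picture is of the moment at which its call begins: read the wrist's pose just before it. calibration takes no time and is no camera call.
A pose or a line that the arm cannot do raises arm.IKError and nothing moves.
- ticket.sign_off(): hands the job in, once; it reports no verdict.
The state is a dict: "clock": time; "joints": joint angles; "qvel": joint speeds; "joint_efforts": joint torques, N m; "ee_pos": TCP position; "eef_rot": TCP orientation; "contact_force": force on the tool from outside, world axes, zero at the start; "torque": the same for the moment, N m; "gripper_width": finger opening in m.
Only numpy, scipy, OpenCV 4.12 (cv2) and the standard library are available. Lean on these libraries where they do the work, as an engineer would, in place of code of your own. Each camera call takes 0.05 s, during which the arm holds its last target.

## Working session

There is one attempt and no reset: what is moved stays moved. The work goes in short steps, each a Python script; the robot and the scene stay as the last script left them, time stands still between calls to the robot, and variables do not carry over. Pictures are saved under pics/ and viewed, and the job is handed in when it is done.

```bash
ls; mkdir -p pics
python3 - <<'E'
from rig import arm, hand, kinematics, telemetry, snapshot, calibration, ticket
import cv2,numpy as np
s=telemetry.get_state();print(s)
for n in ("scene","side","wrist"):
    im,d=snapshot(n);cv2.imwrite(f"pics/a_{n}.png",im[:,:,::-1]);np.save(f"pics/a_{n}.npy",d)
    print(n,calibration(n))
E
```

```text
pics
{'clock': 0.0, 'joints': array([-1.3962133 ,  0.33393354,  0.03983349,  1.46633141, -0.01340624,
        1.3432661 , -0.05847842]), 'qvel': array([ 0.00137742, -0.0003209 , -0.00069706,  0.00044115,  0.00131761,
        0.0013115 ,  0.00026387]), 'joint_efforts': array([ 7.72259364e-05, -6.58556485e+01,  1.36556111e+00, -4.05577433e+01,
        1.67734106e-02,  1.26024726e-02, -7.11357484e-05]), 'ee_pos': array([0.17568127, 0.62561658, 0.40377638]), 'eef_rot': array([-4.28634429e-01, -3.11207799e+00,  2.61921074e-03]), 'contact_force': array([-0.69969737,  0.46132221,  0.1613839 ]), 'torque': array([ 0.01247208, -0.00072119, -0.0076598 ]), 'gripper_width': 0.08532133878257148}
scene {'mtx': array([[396.35921035,   0.        , 315.91624161],
       [  0.        , 396.35921035, 197.62515774],
       [  0.        ,   0.        ,   1.        ]]), 'position': array([1.01777742, 0.61335293, 0.84990109]), 'rotation': array([-0.90138042, -2.55478307,  1.0583509 ])}
side {'mtx': array([[514.40581912,   0.        , 318.3374588 ],
       [  0.        , 514.40581912, 199.73848842],
       [  0.        ,   0.        ,   1.        ]]), 'position': array([0.32307757, 1.04053965, 0.85411337]), 'rotation': array([-0.31217707,  2.69759761, -1.38608009])}
wrist {'mtx': array([[278.30198067,   0.        , 317.6966061 ],
       [  0.        , 278.30198067, 200.40346623],
       [  0.        ,   0.        ,   1.        ]]), 'tool_from_camera': array([[ 2.01678388e-04, -9.64232230e-01, -2.65058798e-01,
         6.74031948e-02],
       [ 9.99999875e-01,  3.15924237e-04, -3.88389179e-04,
        -6.70431776e-04],
       [ 4.58235862e-04, -2.65058686e-01,  9.64232173e-01,
         3.02936040e-02],
       [ 0.00000000e+00,  0.00000000e+00,  0.00000000e+00,
         1.00000000e+00]])}
```

View pics/a_scene.png

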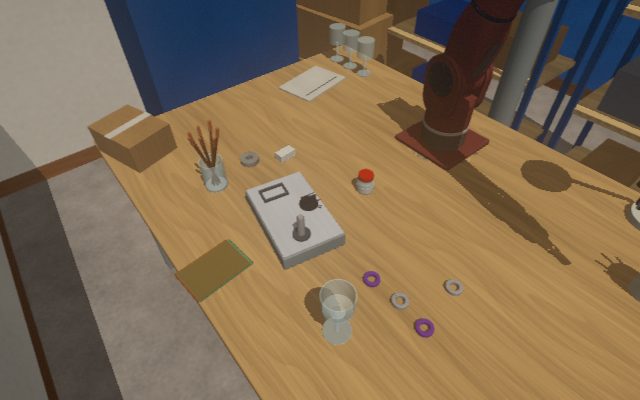

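View pics/a_side.png

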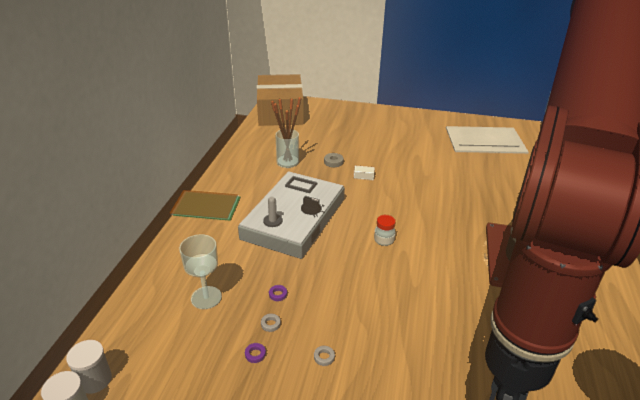

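View pics/a_wrist.png

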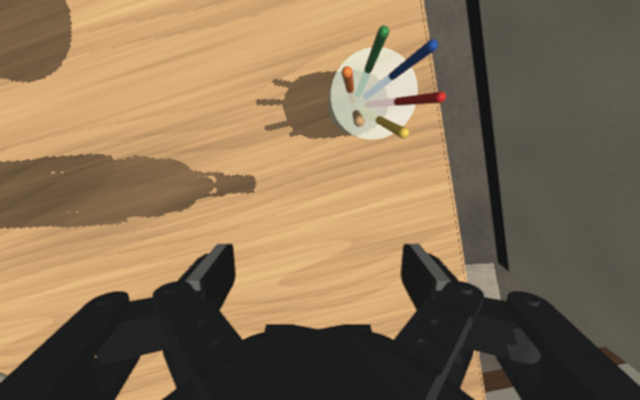

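The scene view shows two steel rings at (400,300) and (454,287). Two purple look-alikes sit at (372,279) and (424,327). The wheel is at (249,159), the white block at (285,154), the knob at (308,202), the spindle at (301,228) and the pocket at (273,192). I'll check the choices in close crops.

```bash
cat > h.py <<'E'
from rig import arm, hand, kinematics, telemetry, snapshot, calibration, ticket
import cv2,numpy as np
from scipy.spatial.transform import Rotation as R
def cam(name,st=None):
    c=calibration(name);K=c["mtx"]
    if name=="wrist":
        T=np.eye(4);T[:3,:3]=R.from_rotvec(st["eef_rot"]).as_matrix();T[:3,3]=st["ee_pos"]
        T=T@c["tool_from_camera"];return K,T[:3,:3],T[:3,3]
    return K,R.from_rotvec(c["rotation"]).as_matrix(),np.array(c["position"])
def ray(C,u,v,z):
    K,Rm,p=C
    d=Rm@np.linalg.inv(K)@np.array([u,v,1.]);return p+d*(z-p[2])/d[2]
def cloud(C,d):
    K,Rm,p=C
    v,u=np.mgrid[:d.shape[0],:d.shape[1]]
    P=np.stack([(u-K[0,2])/K[0,0]*d,(v-K[1,2])/K[1,1]*d,d],-1)
    return P@Rm.T+p
def proj(C,X):
    K,Rm,p=C;c=Rm.T@(np.asarray(X)-p);c=K@c;return c[:2]/c[2]
def down(yaw):
    # tool z down, tool y (jaw axis) at heading yaw
    y=np.array([np.cos(yaw),np.sin(yaw),0]);z=np.array([0,0,-1.]);x=np.cross(y,z)
    return R.from_matrix(np.stack([x,y,z],1)).as_rotvec()
E
python3 - <<'E'
from h import *
im=cv2.imread("pics/a_scene.png");d=np.load("pics/a_scene.npy");C=cam("scene");P=cloud(C,d)
cv2.imwrite("pics/c1.png",cv2.resize(im[130:280,220:400],None,fx=4,fy=4,interpolation=cv2.INTER_CUBIC))
cv2.imwrite("pics/c2.png",cv2.resize(im[250:370,300:500],None,fx=4,fy=4,interpolation=cv2.INTER_CUBIC))
for n,u,v,z in [("ringA",400,300,.006),("ringB",454,287,.006),("purp1",372,279,.006),("purp2",424,327,.006),("wheel",249,159,.009),("dress",286,153,.026),("paint",366,176,.065),("goblet",337,334,0),("brush",215,183,0),("sp_top",300,216,.122),("knob",310,203,.06),("pocket",273,192,.058)]:
    print(n,ray(C,u,v,z).round(3),P[v,u].round(3))
C2=cam("side")
for n,u,v,z in [("ringA",271,323,.006),("ringB",324,356,.006),("wheel",334,159,.009),("dress",365,169,.026),("sp_top",272,199,.122),("paint",386,221,.065)]:
    print(n,ray(C2,u,v,z).round(3))
E
```

```text
ringA [0.571 0.345 0.006] [ 0.568  0.343 -0.001]
ringB [0.444 0.403 0.006] [ 0.439  0.401 -0.002]
purp1 [0.582 0.261 0.006] [0.58  0.26  0.003]
purp2 [0.58  0.426 0.006] [ 0.576  0.424 -0.002]
wheel [ 0.575 -0.329  0.009] [ 0.57  -0.34  -0.001]
dress [ 0.473 -0.258  0.026] [ 0.473 -0.259  0.025]
paint [0.38  0.021 0.065] [0.377 0.018 0.062]
goblet [0.741 0.313 0.   ] [0.741 0.313 0.   ]
brush [ 0.715 -0.307  0.   ] [ 0.729 -0.265  0.039]
sp_top [0.653 0.067 0.122] [0.652 0.066 0.121]
knob [ 0.571 -0.001  0.06 ] [ 0.571 -0.002  0.059]
pocket [ 0.625 -0.104  0.058] [ 0.621 -0.111  0.05 ]
ringA [0.575 0.347 0.006]
ringB [0.448 0.403 0.006]
wheel [ 0.577 -0.336  0.009]
dress [ 0.47  -0.274  0.026]
sp_top [0.653 0.069 0.122]
paint [0.375 0.016 0.065]
```

Run:
```python
import cv2,numpy as np
a=cv2.imread("pics/c1.png");print(a.shape)
```

```text
(600, 720, 3)
```

View pics/c1.png

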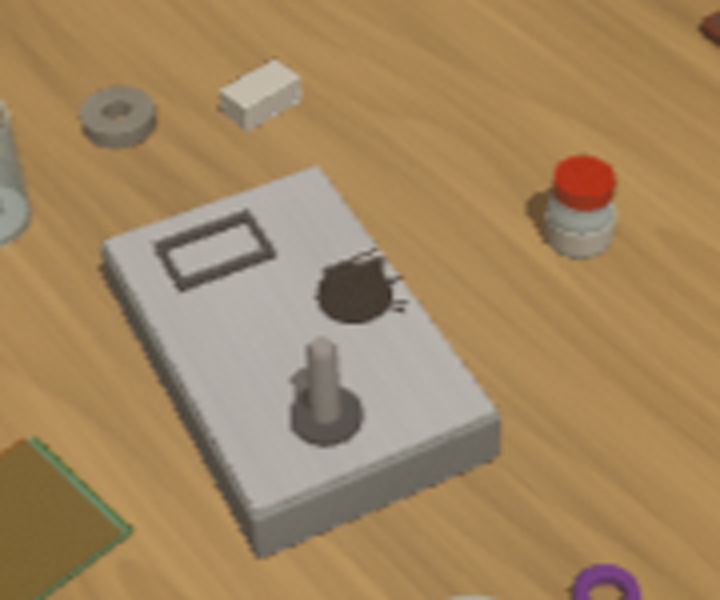

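View pics/c2.png

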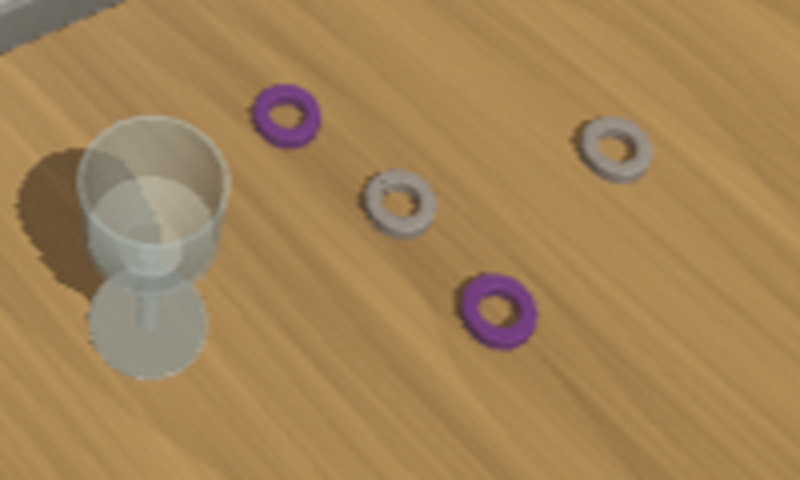

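Crops agree: the steel rings are grey at (400,300) and (454,287), and the other two are clearly purple. Next I'll look from above with the wrist camera.

```bash
cat >> h.py <<'E'
def look(x,y,z,yaw,name,move=True):
    if move: arm.move_ptp([x,y,z],down(yaw)); arm.pause(.15)
    st=telemetry.get_state();im,d=snapshot("wrist")
    cv2.imwrite(f"pics/{name}.png",im[:,:,::-1]);np.savez(f"pics/{name}.npz",d=d,ee=st["ee_pos"],rot=st["eef_rot"])
    return im,d,cam("wrist",st)
def load(name):
    z=np.load(f"pics/{name}.npz");return cv2.imread(f"pics/{name}.png"),z["d"],cam("wrist",dict(ee_pos=z["ee"],eef_rot=z["rot"]))
E
python3 - <<'E'
from h import *
for i,(x,y) in enumerate([(.52,.36),(.60,0.0),(.52,-.29)]):
    for yaw in (-np.pi/2,np.pi/2):
        q=kinematics.ik([x,y,.42],down(yaw));print(yaw,None if q is None else np.round(q,2))
look(.52,.36,.40,np.pi/2,"w1");look(.60,0,.42,np.pi/2,"w2");look(.52,-.28,.42,np.pi/2,"w3")
print(telemetry.get_state()["clock"])
E
```

```text
-1.5707963267948966 [-1.15  0.32  0.6   1.51 -0.19  1.36 -2.1 ]
1.5707963267948966 [-0.87  0.29  0.25  1.5  -0.07  1.36  0.95]
-1.5707963267948966 [-0.81  0.3   0.92  1.61 -0.25  1.36 -1.43]
1.5707963267948966 [-0.75  0.28  0.84  1.6  -0.21  1.35  1.68]
-1.5707963267948966 [-0.44  0.36  1.12  1.62 -0.33  1.37 -0.85]
1.5707963267948966 [ 0.56  0.22 -0.15  1.57  0.03  1.35  1.98]
4.85
```

View pics/w1.png

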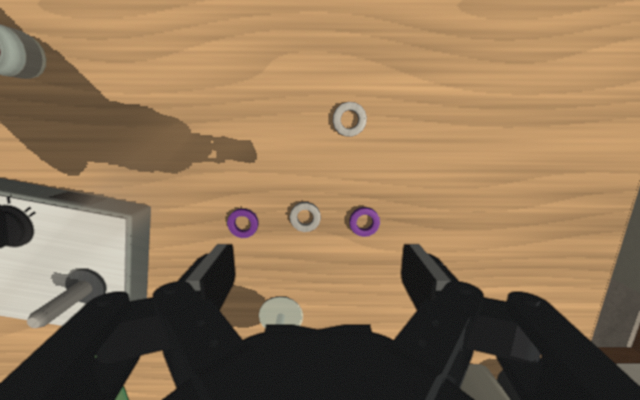

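View pics/w2.png

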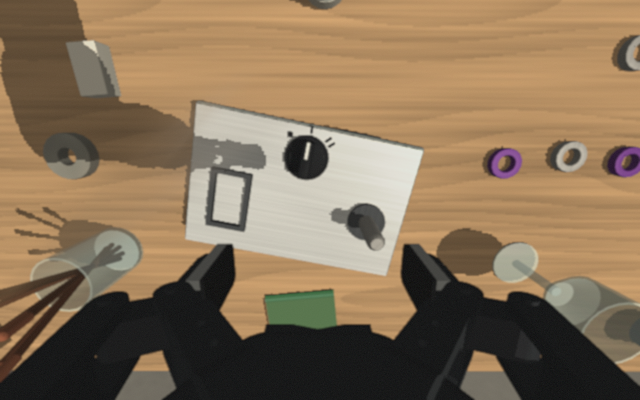

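View pics/w3.png

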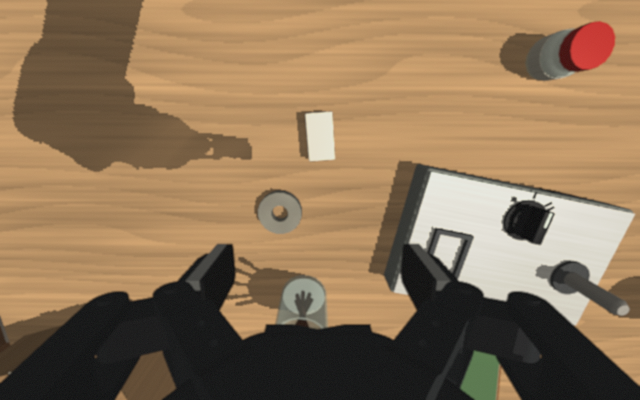

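The w1 view shows only two grey rings, at (350,118) and (305,215). In w2 the knob at (306,157) points to the single stroke (slow). w3 shows the wheel at (279,211) and the block at (319,135). I'll fit the poses from the depth points.

```bash
cat >> h.py <<'E'
def rect(P,im,zlo,zhi,x0,x1,y0,y1,extra=None):
    m=(P[...,2]>zlo)&(P[...,2]<zhi)&(P[...,0]>x0)&(P[...,0]<x1)&(P[...,1]>y0)&(P[...,1]<y1)
    if extra is not None:m&=extra
    return P[m]
E
python3 - <<'E'
from h import *
im,d,C=load("w2");P=cloud(C,d)
Q=rect(P,im,.044,.056,.4,.8,-.25,.25)
r=cv2.minAreaRect((Q[:,:2]*1000).astype(np.float32));print("deck",r,np.median(Q[:,2]))
# pocket dark pixels / spindle top
T=rect(P,im,.117,.13,.6,.72,.0,.14);print("top",T.mean(0),T.max(0),T.min(0),len(T))
im3,d3,C3=load("w3");P3=cloud(C3,d3)
for n,a in (("wheel",(.012,.025,.5,.65,-.42,-.28)),("dress",(.02,.032,.4,.55,-.35,-.2))):
    Q=rect(P3,im3,*a);r=cv2.minAreaRect((Q[:,:2]*1000).astype(np.float32));print(n,r,np.median(Q[:,2]),len(Q))
im1,d1,C1=load("w1");P1=cloud(C1,d1)
for n,x,y in (("A",.573,.346),("B",.446,.403)):
    Q=rect(P1,im1,.007,.018,x-.035,x+.035,y-.035,y+.035);r=cv2.minAreaRect((Q[:,:2]*1000).astype(np.float32));print(n,r,np.median(Q[:,2]),len(Q))
big=cv2.resize(im[85:290,170:440],None,fx=2.9,fy=2.9,interpolation=cv2.INTER_CUBIC);cv2.imwrite("pics/w2c.png",big)
E
```

```text
deck ((620.0401000976562, -22.927780151367188), (278.5820617675781, 178.95704650878906), 78.79515838623047) 0.05051631810655838
top [0.65098577 0.06159833 0.12087947] [0.66140125 0.07152416 0.1242513 ] [0.64329454 0.05314055 0.11700876] 236
wheel ((574.19775390625, -332.2880859375), (60.216068267822266, 61.015071868896484), 87.77738189697266) 0.018390572909031067 1277
dress ((469.0523986816406, -276.37847900390625), (59.843265533447266, 33.8734245300293), 4.4819536209106445) 0.026442331154267806 1273
A ((573.26953125, 342.79583740234375), (39.55650329589844, 40.769412994384766), 88.87482452392578) 0.012237317735707909 519
B ((445.9490966796875, 399.74420166015625), (41.01815414428711, 40.490211486816406), 89.4397964477539) 0.012251055392044408 652
```

View pics/w2c.png

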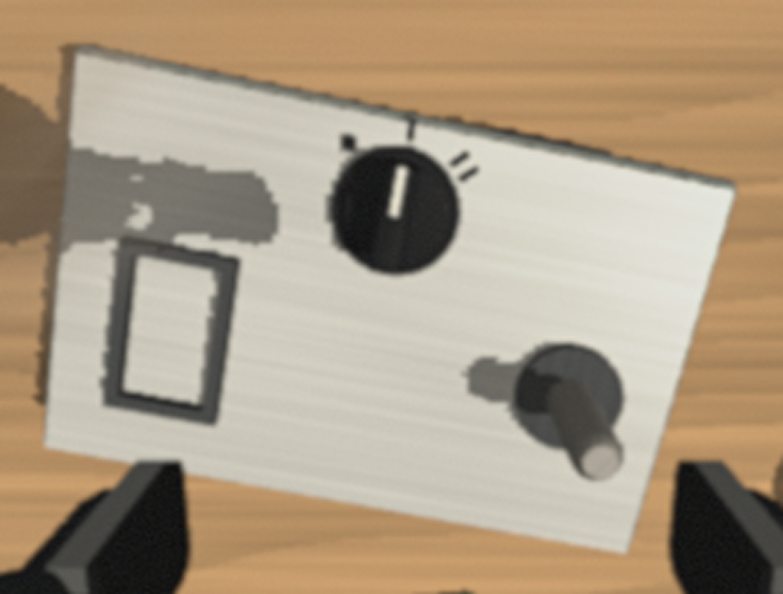

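Run:
```python
from h import *
im,d,C=load("w2");P=cloud(C,d)
Q=rect(P,im,.076,.088,.5,.63,-.06,.06);print("grip",len(Q),cv2.minAreaRect((Q[:,:2]*1000).astype(np.float32)),np.median(Q[:,2]))
Q=rect(P,im,.0545,.062,.58,.68,-.17,-.05);print("pocket",len(Q),cv2.minAreaRect((Q[:,:2]*1000).astype(np.float32)),np.median(Q[:,2]))
Q=rect(P,im,.0545,.062,.53,.61,-.05,.05);print("disc",len(Q),cv2.minAreaRect((Q[:,:2]*1000).astype(np.float32)),np.median(Q[:,2]))
psi=-.195
for z in (.36,.237):
  for s in (0,.4,.8):
    print(s,np.round(kinematics.ik([.57,-.004,z],down(psi+np.pi/2+s)),2),np.round(kinematics.ik([.57,-.004,z],down(psi-np.pi/2+s)),2))
# closer looks
for n,x,y in (("w4",.575,-.0),("w5",.64,-.11),("w6",.65,.06)):
    im,d,C=look(x,y,.31 if n!="w6" else .34,psi+np.pi/2,n);P=cloud(C,d)
    for nn,a in (("grip",(.078,.088,.5,.63,-.06,.06)),("pocket",(.0545,.062,.58,.68,-.17,-.05)),("flange",(.0535,.060,.61,.70,.02,.12)),("top",(.118,.13,.6,.72,.0,.14)),("deck",(.045,.054,.4,.8,-.25,.25))):
        Q=rect(P,im,*a)
        if len(Q)>20: print(n,nn,len(Q),np.round(np.hstack([np.ravel(v) for v in cv2.minAreaRect((Q[:,:2]*1000).astype(np.float32))]),1),np.median(Q[:,2]))
```

```text
grip 445 ((571.30859375, -13.267536163330078), (12.867718696594238, 41.824951171875), 78.4523696899414) 0.0823437571623003
pocket 1003 ((623.4091186523438, -110.39846801757812), (49.65412139892578, 75.63898468017578), 78.72806549072266) 0.05835228440625423
disc 845 ((571.0956420898438, -13.041694641113281), (52.3758430480957, 52.756858825683594), 0.14151407778263092) 0.059998685791622874
0 [-0.56  0.21  0.56  1.75 -0.12  1.21  1.41] [-1.04  0.4   1.23  1.77 -0.4   1.26 -1.48]
0.4 [-0.51  0.21  0.51  1.75 -0.11  1.21  1.8 ] [-0.8   0.26  0.86  1.76 -0.21  1.22 -1.25]
0.8 [-0.47  0.21  0.46  1.74 -0.1   1.21  2.19] [-0.75  0.24  0.79  1.76 -0.19  1.22 -0.87]
0 [-0.52  0.35  0.53  1.87 -0.21  0.98  1.48] [-0.99  0.64  1.22  1.89 -0.68  1.11 -1.27]
0.4 [-0.48  0.34  0.48  1.87 -0.19  0.97  1.87] [-0.79  0.44  0.89  1.88 -0.4   1.01 -1.1 ]
0.8 [-0.44  0.34  0.43  1.87 -0.17  0.97  2.25] [-0.74  0.42  0.82  1.88 -0.36  1.   -0.73]
w4 grip 927 [571.1 -13.3  12.9  42.   78.4] 0.0823770750726181
w4 pocket 1048 [ 623.4 -110.2   49.7   76.    78.8] 0.05832875943692012
w4 flange 775 [651.6  49.2  21.5  47.5  85.2] 0.0564420799466584
w4 deck 38930 [618.8 -22.5 275.7 176.2  78.7] 0.05048698527724832
w5 grip 1366 [571.2 -13.6  13.5  42.   79.1] 0.08234850297808374
w5 pocket 2103 [ 623.6 -110.3   49.1   75.1   78.7] 0.05850737350486787
w5 flange 1916 [651.8  60.6  45.6  47.6  62.5] 0.0564303619371742
w5 top 725 [652.3  60.3  17.6  17.6  14.8] 0.12172890701998682
w5 deck 61133 [620.2 -23.7 276.6 178.   78.7] 0.05050453121396639
w6 grip 940 [571.4 -13.   13.5  41.8  78.7] 0.08237672633838444
w6 pocket 1921 [ 623.3 -110.    50.8   75.    78.7] 0.05835537187812767
w6 flange 1274 [650.5  62.4  47.4  43.7  82.8] 0.05649920623795679
w6 top 441 [652.5  62.5  17.3  17.5  31.1] 0.12193654364786777
w6 deck 44844 [619.3 -22.4 277.5 176.2  78.6] 0.05055001162485054
```

View pics/w5.png

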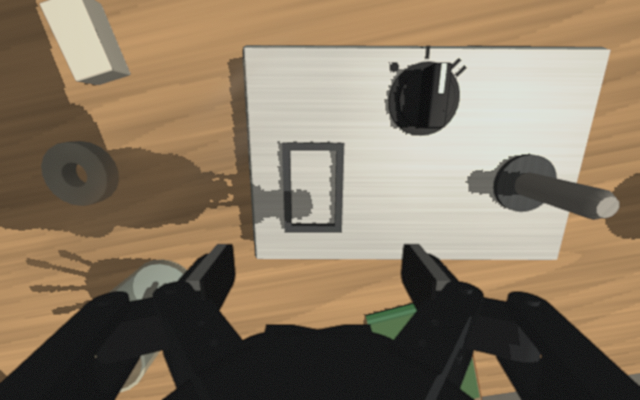

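View pics/w6.png

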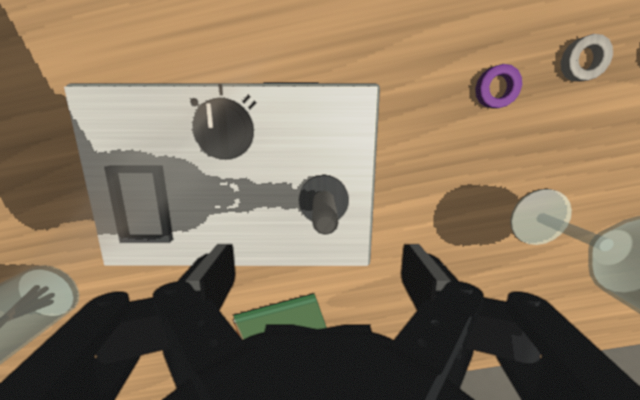

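View pics/w4.png

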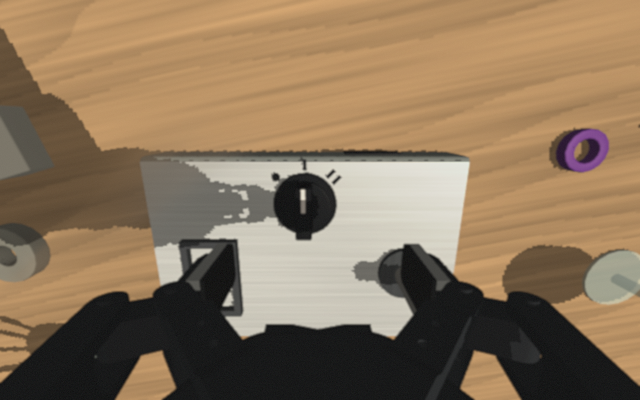

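Run:
```python
from h import *
psi=-.196
for n,x,y in (("w7",.60,-.03),("w8",.60,-.03)):
    im,d,C=look(x,y,.36,psi-np.pi/2 if n=="w7" else psi+np.pi/2,n);P=cloud(C,d)
    for nn,a in (("grip",(.078,.088,.5,.63,-.06,.06)),("pocket",(.0545,.062,.58,.68,-.17,-.05)),("flange",(.0535,.060,.61,.70,.02,.12)),("top",(.118,.13,.6,.72,.0,.14)),("deck",(.045,.054,.4,.8,-.25,.25)),("paint",(.06,.07,.3,.5,-.1,.1))):
        Q=rect(P,im,*a)
        if len(Q)>20: print(n,nn,len(Q),np.round(np.hstack([np.ravel(v) for v in cv2.minAreaRect((Q[:,:2]*1000).astype(np.float32))]),1),np.median(Q[:,2]))
```

```text
w7 grip 573 [571.7 -13.2  12.6  41.9  78.5] 0.08242170912786362
w7 pocket 1614 [ 623.4 -110.    49.4   74.1   78.7] 0.05848480059876571
w7 flange 1261 [652.8  60.4  47.6  43.5   5.3] 0.056519830296504314
w7 top 426 [652.8  61.5  18.2  16.9   8. ] 0.12184448895863713
w7 deck 40123 [620.5 -22.7 277.8 177.9  78.8] 0.050535360886774905
w8 grip 561 [571.9 -13.3  12.6  41.8  78.2] 0.08248647689967312
w8 pocket 1612 [ 623.3 -109.9   49.5   74.2   78.8] 0.05849309283307361
w8 flange 1266 [652.9  60.5  47.6  43.7   5.7] 0.05649346031118116
w8 top 425 [652.6  62.1  17.5  17.2  62.4] 0.1218259026465918
w8 deck 40125 [620.4 -23.1 277.2 177.9  78.8] 0.05053867157326647
```

View pics/w7.png

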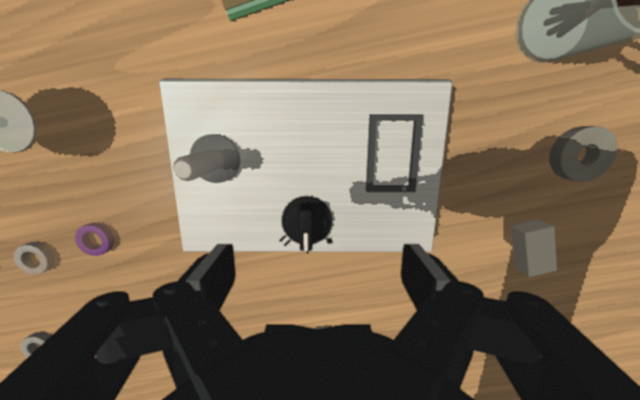

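The wrist camera agrees with itself to about 0.5 mm across a half turn, so I'll use its values. Step 1 is turning the knob to off.

```bash
cat >> h.py <<'E'
psi=-.196
SP=np.array([.6527,.0615]);PK=np.array([.6234,-.1100]);KN=np.array([.5715,-.0133])
def fs(tag=""):
    s=telemetry.get_state();print(tag,"t%.1f"%s["clock"],"ee",s["ee_pos"].round(4),"F",s["contact_force"].round(1),"T",s["torque"].round(2),"w%.4f"%s["gripper_width"],"rot",s["eef_rot"].round(3));return s
def turn(a0,a1,ztip=.066):
    z=ztip+.173
    arm.move_ptp([*KN,z+.08],down(psi+np.pi/2+a0));hand.gripper_to(.045)
    hit=arm.move_straight([*KN,z],v=.08,until_force=8);fs("down %s"%hit)
    hand.gripper_to(0);fs("grip")
    n=max(2,int(abs(a1-a0)/.2)+1)
    for a in np.linspace(a0,a1,n)[1:]:
        arm.move_ptp([*KN,z],down(psi+np.pi/2+a))
    fs("turned");arm.pause(.3)
    hand.gripper_to(.045);fs("rel")
    arm.move_straight([*KN,z+.09],v=.15)
E
python3 - <<'E'
from h import *
turn(0,.8)
im,d,C=look(.60,-.03,.36,psi+np.pi/2,"k1");P=cloud(C,d)
Q=rect(P,im,.078,.088,.5,.63,-.06,.06);print(cv2.minAreaRect((Q[:,:2]*1000).astype(np.float32)))
E
```

```text
down False t14.9 ee [ 0.5718 -0.0134  0.2395] F [ 0.5 -0.2  0.3] T [-0.02  0.01 -0.04] w0.0449 rot [0.307 3.126 0.   ]
grip t15.3 ee [ 0.5718 -0.0127  0.2397] F [-0.5  3.2  6.5] T [0.55 0.34 0.01] w0.0115 rot [3.060e-01 3.126e+00 2.000e-03]
turned t16.5 ee [ 0.5718 -0.0128  0.2397] F [-1.4  2.9  5.8] T [0.72 0.24 0.02] w0.0112 rot [-9.29e-01  3.00e+00  1.00e-03]
rel t17.3 ee [ 0.5714 -0.0135  0.2388] F [-0.2  0.5 -0.4] T [-0.03 -0.03 -0.03] w0.0450 rot [ 0.933 -3.     0.   ]
((571.3171997070312, -13.489055633544922), (41.47998046875, 12.857925415039062), 34.30896759033203)
```

View pics/k1.png

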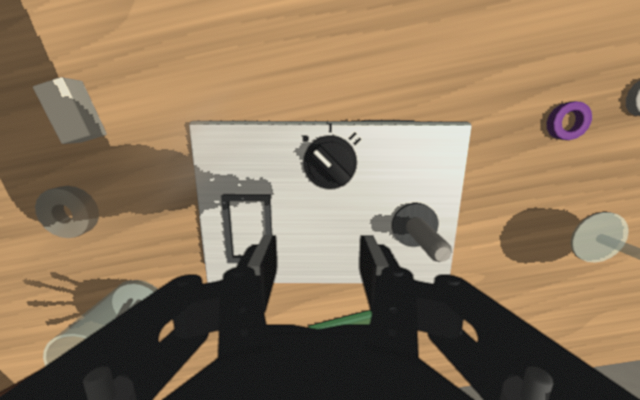

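The knob is at off: the bar measures 34.3° against 34.6° expected, and its line points at the dot (305,138). Next is ring A.

```bash
cat >> h.py <<'E'
YAW=psi+np.pi/2
def find(P,zlo,zhi,g,r=.06):
    Q=rect(P,None,zlo,zhi,g[0]-r,g[0]+r,g[1]-r,g[1]+r)
    if len(Q)<50: return None,len(Q),None
    c=cv2.minAreaRect((Q[:,:2]*1000).astype(np.float32));return np.array(c[0])/1000,c[1],c[2]
def grasp_round(g,zband,tcpz,name,openw,yaw=YAW,r=.04):
    im,d,C=look(g[0],g[1],.34,yaw,name);P=cloud(C,d)
    c,sz,a=find(P,*zband,g,r);print(name,c,sz)
    hand.gripper_to(openw)
    arm.move_straight([c[0],c[1],tcpz+.05],v=.2)
    h=arm.move_straight([c[0],c[1],tcpz],v=.08,until_force=6);fs("at obj %s"%h)
    z=telemetry.get_state()["ee_pos"][2]
    hand.gripper_to(.0);fs("gripped")
    arm.move_straight([c[0],c[1],.36],v=.2);fs("lifted")
    return z
E
python3 - <<'E'
from h import *
print(grasp_round((.5733,.3428),(.009,.016),.172,"ra",.060))
im,d,C=look(0,0,0,0,"ra2",move=False)
s,_=snapshot("scene");cv2.imwrite("pics/ra2s.png",s[:,:,::-1])
E
```

```text
ra [0.57360937 0.34318576] (40.309043884277344, 40.674400329589844)
at obj False t22.4 ee [0.5738 0.3432 0.1722] F [-0.2 -0.5  0.6] T [-0.02 -0.01  0.03] w0.0601 rot [0.307 3.126 0.   ]
gripped t22.7 ee [0.574  0.3433 0.1732] F [-0.9 -0.7  5.4] T [-0.21  0.22  0.03] w0.0391 rot [3.070e-01 3.125e+00 2.000e-03]
lifted t23.8 ee [0.5732 0.3431 0.3585] F [ 0.1 -0.7 -1.7] T [-0.03  0.02  0.03] w0.0390 rot [-3.070e-01 -3.125e+00  2.000e-03]
0.17216076703626243
```

View pics/ra2.png

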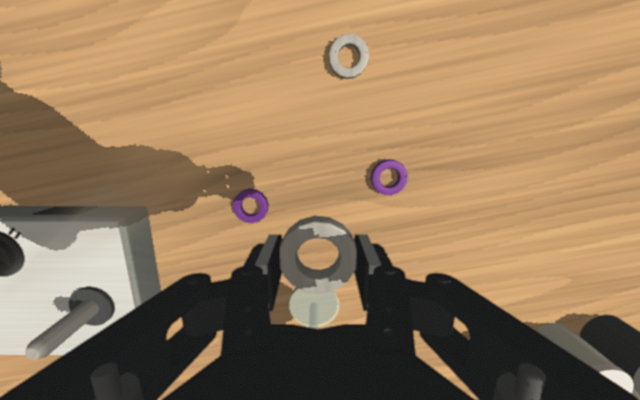

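The picture shows the ring held between the pads at about (319,253). I'll measure how it sits in the hand, then slide it on.

```bash
cat >> h.py <<'E'
def held(name,zrange,r=.05,thick=.012):
    im,d,C=look(0,0,0,0,name,move=False);P=cloud(C,d);z=np.load(f"pics/{name}.npz");ee=z["ee"]
    Q=rect(P,im,ee[2]-zrange[1],ee[2]-zrange[0],ee[0]-r,ee[0]+r,ee[1]-r,ee[1]+r)
    # top face: restrict to in between pads: |tool y|<18mm
    Rt=R.from_rotvec(z["rot"]).as_matrix();L=(Q-ee)@Rt
    L=L[(abs(L[:,1])<.017)]
    zt=np.percentile(L[:,2],15);L=L[abs(L[:,2]-zt)<.004]
    A=np.c_[L[:,:2],np.ones(len(L))];co,*_=np.linalg.lstsq(A,L[:,2],rcond=None)
    print(name,"n",len(L),"top z tool",zt,"x range",np.percentile(L[:,0],[1,99]),"slope",co.round(3));return L
E
python3 - <<'E'
from h import *
L=held("ra3",(.13,.19))
E
```

```text
ra3 n 2945 top z tool 0.16034880313912955 x range [-0.01897098  0.02033487] slope [0.003 0.    0.161]
```

```bash
cat >> h.py <<'E'
def tox(yaw=YAW): return np.array([-np.sin(yaw),np.cos(yaw)])
def insert(dx,home,top=.306,yaw=YAW,start=.36,force=12):
    """dx: ring centre offset along tool x; home: tcp z when home"""
    c=SP-dx*tox(yaw)
    arm.move_ptp([*c,start],down(yaw));arm.move_straight([*c,top],v=.15);fs("above")
    n=0
    for off in [(0,0),(1,0),(-1,0),(0,1),(0,-1),(1.6,0),(-1.6,0),(0,1.6),(0,-1.6)]:
        o=np.array(off)*.001
        z=telemetry.get_state()["ee_pos"][2]
        if n: arm.move_straight([*(c+o),z+.003],v=.05)
        h=arm.move_straight([*(c+o),home-.003],v=.05,until_force=force);s=fs("ins %s %s"%(off,h));n+=1
        if s["ee_pos"][2]<home+.004:return True
    return False
E
python3 - <<'E'
from h import *
print(insert(.0004,.2290))
E
```

```text
above t25.6 ee [0.6532 0.0624 0.3063] F [ 0.9 -0.8 -0.4] T [-0.02 -0.02 -0.01] w0.0391 rot [-0.305 -3.127  0.   ]
ins (0, 0) True t27.0 ee [0.6531 0.0616 0.2292] F [-1.7  0.2  6.4] T [0.01 0.28 0.04] w0.0390 rot [-3.070e-01 -3.126e+00 -1.000e-03]
True
```

Run:
```python
from h import *
hand.gripper_to(.060);fs("rel")
e=telemetry.get_state()["ee_pos"];arm.move_straight([e[0],e[1],.36],v=.2)
zt=grasp_round((.446,.3997),(.009,.016),.172,"rb",.060,r=.06)
held("rb3",(.13,.19))
```

```text
rel t27.3 ee [0.6526 0.062  0.2279] F [-0.  -0.4  0.2] T [-0.04 -0.05  0.02] w0.0601 rot [-0.306 -3.124  0.   ]
rb [0.44580634 0.39949792] (40.800071716308594, 40.65119552612305)
at obj False t31.5 ee [0.446  0.3995 0.1721] F [0.4 0.2 0.8] T [-0.02  0.    0.02] w0.0601 rot [0.308 3.126 0.   ]
gripped t31.8 ee [0.4462 0.3997 0.1731] F [-0.8 -1.1  5.5] T [-0.27  0.22 -0.02] w0.0390 rot [3.070e-01 3.126e+00 2.000e-03]
lifted t32.9 ee [0.4454 0.3993 0.3587] F [-0.3  0.8 -0.7] T [-0.    0.04 -0.  ] w0.0390 rot [-3.070e-01 -3.125e+00  3.000e-03]
rb3 n 2954 top z tool 0.1602312349411427 x range [-0.01852748  0.02062522] slope [0.003 0.001 0.161]
```

Run:
```python
from h import *
a=cv2.imread("pics/rb3.png");s,_=snapshot("scene");s=cv2.resize(s[150:280,220:400,::-1],None,fx=3.5,fy=3.5,interpolation=cv2.INTER_CUBIC)
cv2.imwrite("pics/rb3s.png",s)
```

```text
(no output)
```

View pics/rb3s.png

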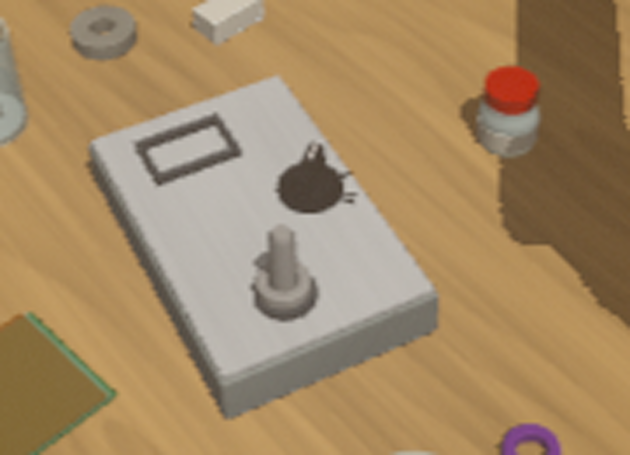

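View pics/rb3.png

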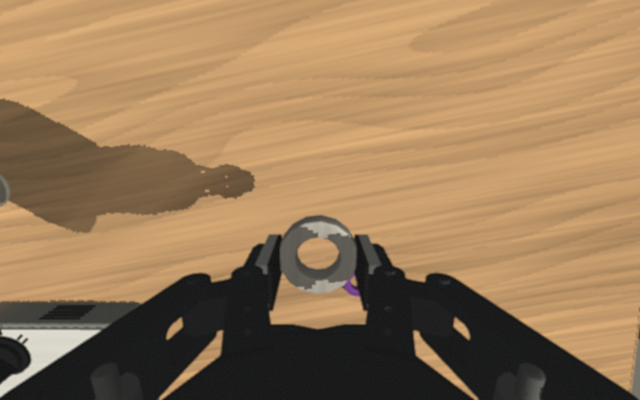

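The first ring lies flat on the flange in the crop (285,288), and ring B is in the hand. I'll slide it on, then measure the stack.

Run:
```python
from h import *
print(insert(.0006,.2410,top=.306))
hand.gripper_to(.060);fs("rel")
e=telemetry.get_state()["ee_pos"];arm.move_straight([e[0],e[1],.36],v=.2)
im,d,C=look(.60,-.10,.38,YAW,"s2");P=cloud(C,d)
Q=rect(P,im,.074,.086,SP[0]-.035,SP[0]+.035,SP[1]-.035,SP[1]+.035);print(len(Q),np.percentile(Q[:,2],[5,50,95]),cv2.minAreaRect((Q[:,:2]*1000).astype(np.float32)))
```

```text
above t35.0 ee [0.6534 0.0621 0.3064] F [-0.1  0.8 -0.7] T [ 0.01 -0.02  0.02] w0.0390 rot [-0.306 -3.127  0.   ]
ins (0, 0) True t36.2 ee [0.6533 0.0615 0.2411] F [-3.  -0.1  7.1] T [0.01 0.36 0.02] w0.0391 rot [-0.307 -3.126 -0.   ]
True
rel t36.5 ee [0.6528 0.0619 0.2399] F [ 0.1 -0.5 -0.3] T [-0.01  0.01 -0.  ] w0.0600 rot [-0.306 -3.124  0.   ]
918 [0.07564938 0.08012306 0.08245641] ((651.0269165039062, 58.88289260864258), (38.13017654418945, 41.35821533203125), 50.69678497314453)
```

View pics/s2.png

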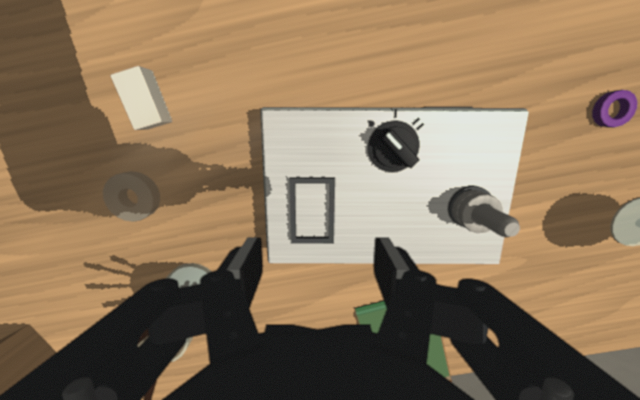

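The stack top is at 80 mm, which is right for two rings. Before the wheel I'll check how far the brushes lean.

Run:
```python
from h import *
for n in ("scene","side"):
    im,d=snapshot(n);P=cloud(cam(n),d)
    Q=rect(P,im,.06,.3,.55,.85,-.45,-.18)
    for a in (.06,.1,.14,.18,.22):
        q=Q[(Q[:,2]>=a)&(Q[:,2]<a+.04)]
        if len(q):print(n,a,len(q),q[:,:2].min(0).round(3),q[:,:2].max(0).round(3))
```

```text
scene 0.06 418 [ 0.681 -0.335] [ 0.751 -0.26 ]
scene 0.1 152 [ 0.683 -0.328] [ 0.75  -0.263]
scene 0.14 175 [ 0.681 -0.335] [ 0.756 -0.256]
scene 0.18 195 [ 0.673 -0.344] [ 0.761 -0.255]
side 0.06 361 [ 0.683 -0.336] [ 0.752 -0.254]
side 0.1 176 [ 0.684 -0.328] [ 0.755 -0.26 ]
side 0.14 134 [ 0.703 -0.338] [ 0.758 -0.256]
side 0.18 130 [ 0.681 -0.345] [ 0.765 -0.251]
```

Run:
```python
from h import *
arm.move_ptp([.55,-.25,.40],down(YAW))
grasp_round((.574,-.332),(.015,.022),.175,"wh",.080,r=.06)
e=telemetry.get_state()["ee_pos"];arm.move_straight([e[0],e[1],.40],v=.2)
L=held("wh3",(.125,.19))
```

```text
wh [ 0.57440295 -0.33271274] (60.762874603271484, 60.66250228881836)
at obj False t41.5 ee [ 0.5745 -0.333   0.1752] F [0.8 0.1 0.4] T [-0.08 -0.02 -0.01] w0.0801 rot [ 0.308  3.126 -0.   ]
gripped t41.9 ee [ 0.5747 -0.3331  0.1766] F [-2.3  2.1  8.6] T [0.31 0.51 0.05] w0.0598 rot [ 0.307  3.125 -0.   ]
lifted t42.9 ee [ 0.5742 -0.3323  0.3587] F [-0.4  0.6 -0.8] T [ 0.04  0.05 -0.02] w0.0597 rot [-3.070e-01 -3.125e+00 -1.000e-03]
wh3 n 5676 top z tool 0.15778843707067844 x range [-0.02851539  0.03014808] slope [ 0.    -0.001  0.158]
```

View pics/wh3.png

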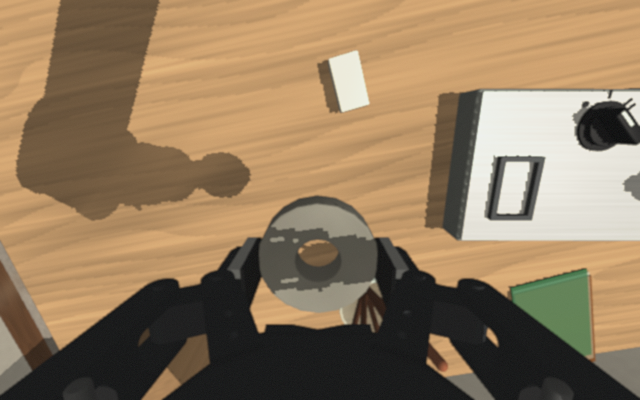

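Run:
```python
from h import *
arm.move_straight([.55,-.2,.40],v=.3)
print(insert(.0006,.2560,top=.312,start=.38))
hand.gripper_to(.080);fs("rel")
e=telemetry.get_state()["ee_pos"];arm.move_straight([e[0],e[1],.38],v=.2)
im,d,C=look(.56,-.15,.38,YAW,"s3");P=cloud(C,d)
Q=rect(P,im,.09,.104,SP[0]-.045,SP[0]+.045,SP[1]-.045,SP[1]+.045);print(len(Q),np.percentile(Q[:,2],[5,50,95]),cv2.minAreaRect((Q[:,:2]*1000).astype(np.float32)))
c,sz,a=find(P,.022,.032,(.469,-.276));print("dress",c,sz,a)
```

```text
above t45.6 ee [0.6535 0.0605 0.3129] F [ 0.1 -0.3  0.2] T [ 0.   -0.03 -0.02] w0.0598 rot [ 0.309  3.125 -0.   ]
ins (0, 0) True t46.6 ee [0.6532 0.0616 0.2567] F [-2.2 -0.4  6.7] T [0.03 0.45 0.06] w0.0597 rot [-0.307 -3.125 -0.   ]
True
rel t47.0 ee [0.6527 0.0619 0.2555] F [-0.2  0.4 -1.3] T [0.01 0.02 0.02] w0.0800 rot [-3.060e-01 -3.124e+00  1.000e-03]
2572 [0.09266506 0.0982065  0.09962928] ((651.29638671875, 59.45851135253906), (59.99861145019531, 60.89830017089844), 53.74647903442383)
dress [ 0.46909982 -0.27578195] (59.94391632080078, 34.792579650878906) 4.707474231719971
```

View pics/s3.png

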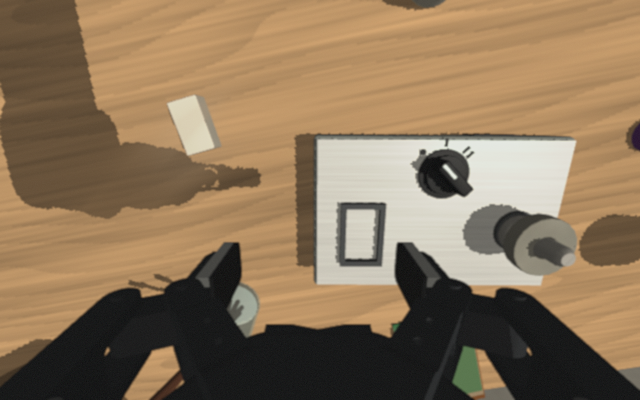

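The wheel is home, with its top at 98 mm. Now the dressing block.

Run:
```python
from h import *
im,d,C=look(.469,-.276,.34,.082+np.pi/2,"d1");P=cloud(C,d)
c,sz,a=find(P,.023,.030,(.469,-.276));print("dress",c,sz,a)
hd=np.radians(a) if sz[0]>sz[1] else np.radians(a-90)
print("heading",hd)
hand.gripper_to(.055)
yaw=hd+np.pi/2
arm.move_ptp([c[0],c[1],.25],down(yaw))
h=arm.move_straight([c[0],c[1],.185],v=.08,until_force=6);fs("at %s"%h)
hand.gripper_to(0);fs("grip")
arm.move_straight([c[0],c[1],.36],v=.2)
L=held("d2",(.125,.19),thick=.026)
```

```text
dress [ 0.46882169 -0.27614856] (59.73207473754883, 33.85493087768555) 3.846688747406006
heading 0.0671373839416513
at False t51.5 ee [ 0.469  -0.2764  0.1853] F [-0.3  0.9 -0. ] T [-0.01 -0.01  0.05] w0.0550 rot [-1.050e-01  3.139e+00 -1.000e-03]
grip t51.9 ee [ 0.4691 -0.2764  0.1858] F [-1.   0.3  6.9] T [ 0.08  0.28 -0.03] w0.0327 rot [-0.105  3.139 -0.   ]
d2 n 7035 top z tool 0.15849132079596095 x range [-0.02879612  0.03005923] slope [0.001 0.001 0.159]
```

View pics/d2.png

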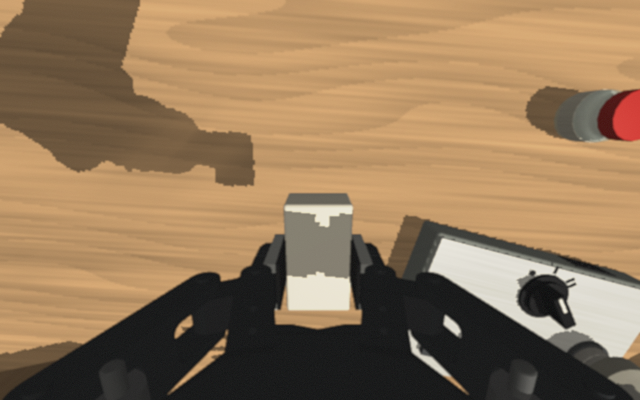

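Run:
```python
from h import *
c=PK-.0005*tox()
arm.move_ptp([*c,.36],down(YAW))
arm.move_straight([*c,.252],v=.15);arm.pause(.2);fs("above")
for off in [(0,0),(1,0),(-1,0),(0,1),(0,-1),(1,1),(-1,1),(1,-1),(-1,-1)]:
    o=np.array(off)*.001;ex=tox();ey=np.array([ex[1],-ex[0]]);p=c+o[0]*ex+o[1]*ey
    z=telemetry.get_state()["ee_pos"][2]
    if off!=(0,0): arm.move_straight([*p,z+.002],v=.05)
    h=arm.move_straight([*p,.232],v=.03,until_force=10);s=fs("ins %s %s"%(off,h))
    if s["ee_pos"][2]<.2385: break
```

```text
above t54.9 ee [ 0.6242 -0.1102  0.253 ] F [ 0.3  0.3 -1.1] T [ 0.01  0.1  -0.  ] w0.0327 rot [0.307 3.125 0.   ]
ins (0, 0) True t55.5 ee [ 0.6238 -0.1101  0.2358] F [-1.2  0.5  7. ] T [0.14 0.28 0.03] w0.0326 rot [-0.307 -3.126 -0.   ]
```

Run:
```python
from h import *
hand.gripper_to(.05);fs("rel")
e=telemetry.get_state()["ee_pos"];arm.move_straight([e[0],e[1],.36],v=.2)
im,d,C=look(.62,-.04,.38,YAW,"f1");P=cloud(C,d)
c,sz,a=find(P,.072,.082,PK,.05);print("dress",c,sz,a,"exp",PK)
Q=rect(P,im,.070,.084,PK[0]-.05,PK[0]+.05,PK[1]-.05,PK[1]+.05);print(np.percentile(Q[:,2],[5,50,95]))
A=np.c_[Q[:,:2],np.ones(len(Q))][Q[:,2]>.0745];print(np.linalg.lstsq(A,Q[Q[:,2]>.0745][:,2],rcond=None)[0])
c,sz,a=find(P,.0965,.104,SP,.045);print("wheel",c,sz)
Q=rect(P,im,.0955,.101,SP[0]-.045,SP[0]+.045,SP[1]-.045,SP[1]+.045);A=np.c_[Q[:,:2],np.ones(len(Q))];print(np.linalg.lstsq(A,Q[:,2],rcond=None)[0],np.median(Q[:,2]))
Q=rect(P,im,.078,.088,.5,.63,-.06,.06);print("grip",cv2.minAreaRect((Q[:,:2]*1000).astype(np.float32)))
s,_=snapshot("side");cv2.imwrite("pics/f1s.png",cv2.resize(s[100:290,200:440,::-1],None,fx=3,fy=3,interpolation=cv2.INTER_CUBIC))
```

```text
rel t55.8 ee [ 0.6234 -0.1098  0.235 ] F [ 0.2 -0.1  0.6] T [-0.03 -0.04 -0.02] w0.0499 rot [-0.307 -3.125  0.   ]
dress [ 0.62336646 -0.11069435] (34.44313049316406, 60.40865707397461) 78.83502197265625 exp [ 0.6234 -0.11  ]
[0.07488851 0.07645698 0.07758317]
[-0.00152511 -0.00312503  0.07707855]
wheel [0.65218542 0.06061196] (60.55443572998047, 60.5189323425293)
[0.00269542 0.00235069 0.09643141] 0.09834719653329987
grip ((593.5425415039062, 11.47686767578125), (108.47527313232422, 21.152576446533203), 48.27463150024414)
```

View pics/f1.png

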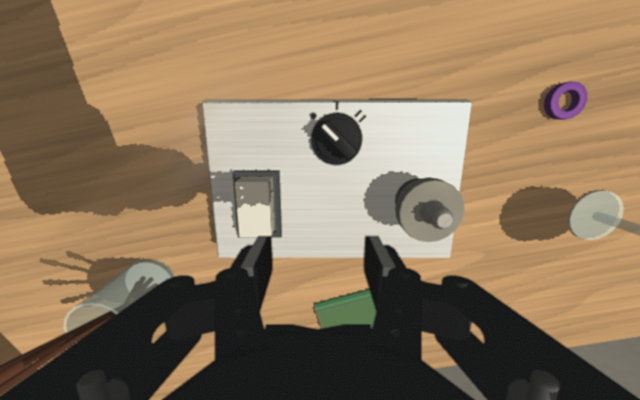

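View pics/f1s.png

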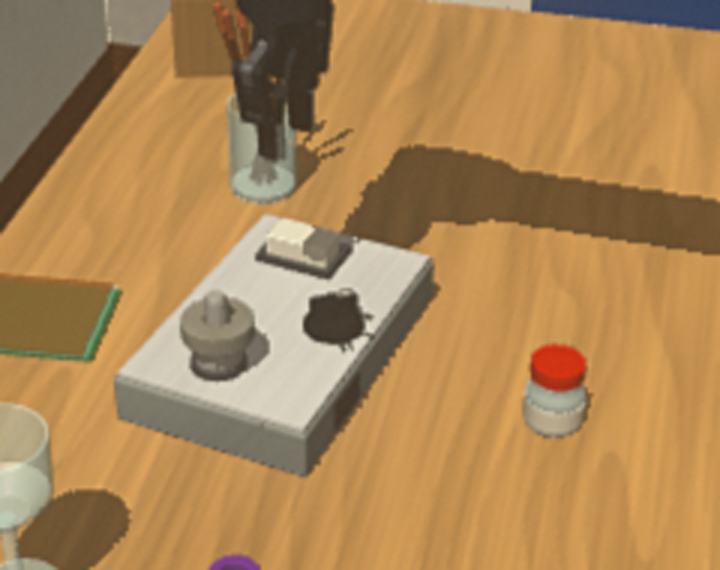

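Everything is seated: block top at 76.5 mm and square, wheel top flat at 98.3 mm, knob still off. Turning the selector to slow.

Run:
```python
from h import *
turn(.8,0)
im,d,C=look(.60,-.04,.40,YAW,"g1");P=cloud(C,d)
Q=rect(P,im,.080,.088,.53,.61,-.05,.03);print("grip",cv2.minAreaRect((Q[:,:2]*1000).astype(np.float32)))
c,sz,a=find(P,.074,.082,PK,.05);print("dress",c,sz,a)
c,sz,a=find(P,.0965,.104,SP,.045);print("wheel",c,sz)
Q=rect(P,im,.0955,.101,SP[0]-.045,SP[0]+.045,SP[1]-.045,SP[1]+.045);print(np.median(Q[:,2]))
s,_=snapshot("scene");cv2.imwrite("pics/g1s.png",s[:,:,::-1])
```

```text
down False t59.3 ee [ 0.5718 -0.0134  0.2395] F [-0.2 -0.1 -0.6] T [-0.02  0.01  0.03] w0.0449 rot [-0.934  2.999 -0.   ]
grip t59.7 ee [ 0.5715 -0.013   0.2396] F [-4.4  1.7  6.3] T [0.22 0.55 0.02] w0.0117 rot [-9.350e-01  2.999e+00  1.000e-03]
turned t60.8 ee [ 0.5715 -0.0126  0.2396] F [-3.7  2.6  8.2] T [ 0.45  0.97 -0.07] w0.0113 rot [-3.080e-01 -3.126e+00 -2.000e-03]
rel t61.5 ee [ 0.5715 -0.0134  0.239 ] F [0.9 0.4 0. ] T [-0.01  0.01  0.03] w0.0448 rot [ 0.308  3.126 -0.   ]
grip ((571.7958984375, -13.492043495178223), (12.598997116088867, 41.403663635253906), 79.72856140136719)
dress [ 0.62260339 -0.11070097] (34.08104705810547, 58.87971115112305) 78.6584243774414
wheel [0.65231067 0.06072679] (61.04203796386719, 60.55313491821289)
0.09835765923995632
```

View pics/g1.png

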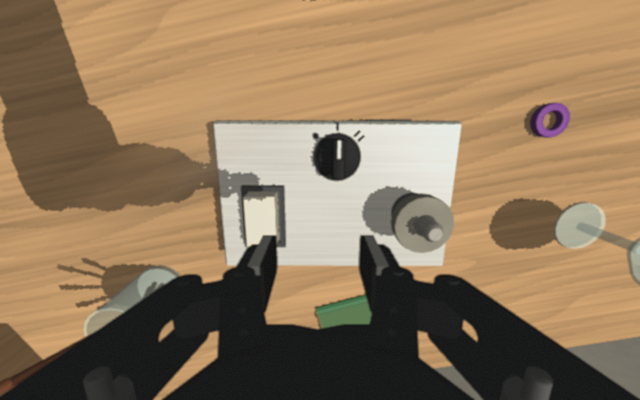

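View pics/g1s.png

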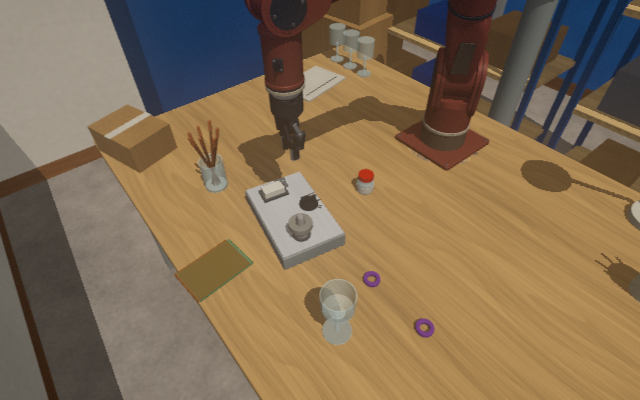

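In g1 the line at (339,150) points to the single stroke (337,126), and the block and wheel are seated. g1s shows the bystanders at their first positions and no steel ring left on the bench. Handing in.

Run:
```python
from h import *
print(ticket.sign_off());fs()
```

```text
the job is handed in; nothing more can be done
None
the job is handed in; nothing more can be done
```

The grinder is set up and the job is handed in at about 62 s of the 210 s allowed. I turned the selector to off and slid both steel rings on the bench, then the wheel, down the spindle. Then I seated the white block in the pocket and turned the selector to slow. The purple rings stayed where they were.

My last checks before handing in:

| Item | Measured | Expected |
|---|---|---|
| Wheel top height | 98.4 mm | 98 mm |
| Wheel centre | about 1 mm from the spindle axis | under 3.5 mm |
| Block top height (before the last turn) | 76.5 mm | 76 mm |
| Block centre | about 1 mm from the pocket centre | under 4 mm |
| Block angle | within 0.01 rad of square | under 0.1 rad |
| Selector | about 0.02 rad from slow, pointing at the single stroke | under 0.15 rad |

The goblet, brush jar and paint jar looked unmoved in the scene picture, and the gripper was clear of everything.

One reading disagreed: a measurement of the knob while it was off, just before the last turn, included part of the wheel by mistake. The picture showed it still at off, and a tighter measurement after the turn came out right.

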